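# Push a tote end board home in its jig and snap the toggle clamp shut

## Task

With the fingertips, push the pine end board along the channel of the dark jig until its narrow end is fully home against the wooden end stop. Then push the clamp's red handle over, past its dead point, so that it snaps down into lock and its rubber pad holds the board; slide and push only, do not lift the board, leave the other things on the bench alone, and finish clear of everything.

Things in the scene. Friction and masses are not known exactly. Their poses are not given: they have to be found in the camera images.
- jig: Fixed jig, dark wooden base 420 x 170 x 12 mm. Origin: centre of its underside, on the bench top; z up; x along its length, the way to push the board. Side rails (x -180 to 0 mm, tops 24 mm up) leave a 95 mm channel. Wooden end stop: face at x = +20 mm, 90 mm wide, top 36 mm up. Behind it a steel toggle clamp (x 40 to 115 mm, 44 mm wide, body top 62 mm up). All centred on y = 0.
- handle_pivot (a point): The handle's hinge, fixed on the jig at jig (88, 0, 54) mm. The handle turns about an axis along the jig's y.
- clamp_handle (a joint): 0: open, handle straight up; grows as it goes over to the jig's +x and down. Friction holds it still from 0 to 0.3. Beyond, a spring resists, most near 0.7 rad: about 0.55 N m plus 0.17 N m friction. Dead point 1.05 rad: released before, it springs part way back; past it, it is thrown over into lock near 1.4 rad, lying 0.15 rad above level, pointing to the jig's +x.
- handle_tip (a point): Far end of the clamp handle, 145 mm from its hinge, on its centre line. The red round grip is 22 mm in diameter and covers the last 85 mm; nearer the hinge is a 12 mm steel bar.
- hold_arm: The clamp's steel hold-down arm, about 80 mm long, with a black rubber pad. Origin: its hinge, at jig (55, 0, 54) mm. It moves with the handle: handle at 0, it slopes up to the jig's -x at 57 degrees, its end about 125 mm above the bench over the end stop; as the handle goes over it comes down and the pad presses on the board near its narrow end (jig x = -17 mm).
- panel: Loose pine end board lying flat in the jig's channel, 130 mm long (its x), 22 mm thick, top 34 mm above the bench, about 130 g. Its 90 mm wide end faces the jig's -x; the last 50 mm taper to a 50 mm wide narrow end that faces the stop. Origin: centre of the underside, 12 mm above the bench. It starts some 25 to 55 mm short of the stop.
- panel_wide_end (a point): Middle of the board's wide end face, half-way up the thickness (23 mm above the bench): the place to push.
- panel_narrow_end (a point): Middle of the board's narrow end face, half-way up; fully home it is at jig x = 20 mm.
- glue_bottle: Bystander to leave alone: yellow glue bottle with orange cap, 60 mm across, 170 mm tall. Origin on its underside.
- offcut: Bystander to leave alone: loose pine offcut 110 x 45 x 45 mm. Origin on its underside.
- hammer: Bystander to leave alone: hammer about 280 mm long lying on the bench. Origin on its underside.
- brush: Bystander to leave alone: brush about 200 mm long lying on the bench. Origin on its underside.
- screwdriver: Bystander to leave alone: yellow-handled screwdriver about 200 mm long lying beside the jig. Origin on its underside.
- tin: Bystander to leave alone: blue tin, 68 mm across, 70 mm tall, beside the jig. Origin on its underside.
Mind the look-alikes: they are no part of the job. What is shaped like the panel but turquoise is not meant.

How it is judged (in metres and radians):
On the way, in this order (a step that is already met when the one before it is completed fails the run):
1. the board is home against the stop while the clamp is still open (x of panel_narrow_end in the frame of jig between 0.0165 and 0.0235 m and value of joint clamp_handle below 0.8 rad), for 0.2 s.
2. the handle has snapped over into lock (value of joint clamp_handle above 1.34 rad), for 0.2 s.
At the end, for the whole second after the job is handed in: The board's narrow end is within 3.5 mm of the stop and the board straight in the channel (0.08 rad), the handle is in lock (above 1.34 rad), the pad presses on the board with more than 1 N, and the board is at rest (x of panel_narrow_end in the frame of jig between 0.0165 and 0.0235 m and value of joint clamp_handle above 1.34 rad and contact force between hold_arm and panel above 1 N and linear speed of panel below 0.01 m/s and angle between the x axis of panel and the x axis of jig, either way round below 0.08 rad); the robot touches nothing.
It fails at once if the board is lifted or tipped (more than 8 mm or 0.15 rad) (height (world z) of panel above 0.02 m or angle between panel's own z axis and vertical above 0.15 rad).
It fails at once if a bystander is moved more than 20 mm (distance of any of glue_bottle, offcut, hammer, brush, screwdriver, tin from where it was at the start of the episode above 0.02 m).
It also fails if it takes over 43 s, if anything falls off the work surface, if the arm or the gripper's body presses on something with over 40 N, if the wrist force passes 120 N, or if a joint passes its speed limit or range.

## Robot

A 6-joint arm with a two-finger parallel gripper is mounted at the origin on the work surface. World frame = base frame: x ahead of the robot, y to its left, z up, the work surface at z = 0. Lengths are in mm, angles in rad, forces in N, time in s.
With the tool pointing down it reaches from about 350 to 775 mm from the base axis. Payload 7.3 kg.
Tool frame: the origin (TCP) lies midway between the tips of the shut fingers; the grasp point (between the pads) lies 19 mm behind it; z points along the fingers, y is the direction in which the jaws open and shut (so a half turn about z gives the same grasp; the last joint's range is limited). The gripper opens to 92 mm and grips with 3 to 60 N. Pads are 19 mm wide; open, the fingers measure 130 mm over their backs; the gripper's body (75 mm by 190 mm) begins 47 mm behind the grasp point.
Start: joints at [1.036, 0.342, 1.524, -0, 1.275, -0.146], TCP at [199.003, 485.842, 226.741] pointing down, gripper open.
Joint ranges: [-2.53, 2.53], [-0.77, 2.02], [0.04, 2.7], [-1, 4.14], [0.28, 2.66], [-3.11, 3.11]. Speed limits (rad/s): [2.57, 2.57, 3.14, 3.14, 3.14, 3.14].

## Interface

Orientations are given as [roll, pitch, yaw] about the fixed x, y, z axes, in that order (R = Rz(yaw) Ry(pitch) Rx(roll)).
In Python, from plant import sensors, imaging, ticket gives the robot as it stands. The module is installed in compiled form; this text tells all that it offers.
- The arm moves only by the tool arm_command, never from a script. Its argument "increments" is one flat list of numbers, 5 for each row, row after row: the closure, from 0 (fully open) to 1 (shut), then the shift along the tool's x, y, z in mm, then the turn about the tool's z in degrees. In form: [hand, dx, dy, dz, spin, hand, dx, dy, dz, spin, ...]. A call has 1 to 20 rows; each row is the pose to reach, as a shift and turn from the pose commanded when the call began, along the tool's axes at that moment; what a row does not reach only later rows make up. A row lasts 1/8 s, in which the tool goes at most 62.5 mm and 10.7 degrees, less where a joint would pass 70% of its speed; a pose out of reach is approached as far as the arm can. A call with a gripper value outside its range is refused whole. The fingers move at their own pace and stop on an object; the grip force is fixed at half the most. Time passes only in rows, so rows that repeat a pose let the fingers close. It gives the time, the measured TCP pose, the force and the opening at its end, in the units of the state.
- sensors.get_obs(): the state, without advancing time (a new reading comes with each control period).
- imaging.capture(name): name is "scene" or "top" or "wrist"; returns the picture (400x640x3 uint8, blue, green, red); there is no depth.
- imaging.calibration(name): a dict with "fx", "fy", "cx", "cy" (pixels), "D" ([k1, k2, p1, p2, k3] as OpenCV has them; the pictures are not rectified), "world_to_cam" (4x4, takes a point from world to camera coordinates); the wrist camera has in their place "hand_eye" (4x4, takes a point from camera to tool coordinates, whose origin is the TCP and whose axes are the flange's). Camera axes: x right, y down, z forward; pixel columns grow to the right and rows downward; lengths in mm; the calibration is good to about 2 mm. A picture is of the moment at which its call begins: read the wrist's pose just before it. calibration takes no time and is no camera call.
- ticket.close_job(): hands the job in, once; it reports no verdict.
The state is a dict: "time": time; "joint_positions": joint angles; "dq": joint speeds; "tau": joint torques, N m; "tool_pos": TCP position; "tcp_rot": TCP orientation; "contact_force": force on the tool from outside, world axes, zero at the start; "moment": the same for the moment, N m; "grip_width": finger opening in mm.
Only numpy, scipy, OpenCV 4.12 (cv2) and the standard library are available. Lean on these libraries where they do the work, as an engineer would, in place of code of your own. Each camera call takes 0.05 s, during which the arm holds its last target. There are 200 camera calls.

## Working session

There is one attempt and no reset: what is moved stays moved. The work goes in short steps, Python scripts to look and compute and a tool call to move; the robot and the scene stay as the last step left them, time stands still between calls to the robot, and variables do not carry over. Pictures are saved under pics/ and viewed, about 8 in all and at most 12, crops included, and the job is handed in when it is done.

Besides the shell and the picture viewer there is one more tool, called after "Request:" in YAML: its name, and indented under it one key for each argument. arm_command: Moves the arm, as the interface text tells. Its arguments: {"type":"object","properties":{"increments":{"type":"array","items":{"type":"number"}}},"required":["increments"]}

```bash
mkdir -p pics
python3 - <<'E'
from plant import sensors, imaging
import cv2,json,numpy as np
o=sensors.get_obs();print(o)
for n in("scene","top","wrist"):
    im=imaging.capture(n);cv2.imwrite(f"pics/{n}0.png",im)
    c=imaging.calibration(n);print(n,{k:np.round(np.array(v),4).tolist() for k,v in c.items()})
E
```

```text
{'time': 0.0, 'joint_positions': array([ 1.03599043e+00,  3.42741237e-01,  1.52503831e+00, -6.94186553e-06,
        1.27538312e+00, -1.46065183e-01]), 'dq': array([-0.00013054,  0.0009579 , -0.00010658, -0.00203584,  0.00071799,
       -0.00136065]), 'tau': array([ 1.44718622e-03, -4.31253290e+01, -2.44218332e+01,  7.18697486e-02,
        5.58645430e-02, -1.32069599e-04]), 'tool_pos': array([198.78761574, 485.46380945, 226.02792222]), 'tcp_rot': array([-3.14003840e+00, -2.21941869e-04,  2.75285379e+00]), 'contact_force': array([-0.61266493, -0.13274368,  0.19902575]), 'moment': array([-0.03564946,  0.00127091, -0.01737851]), 'grip_width': 91.97599003456082}
scene {'fx': 513.4347, 'fy': 513.4347, 'cx': 323.6731, 'cy': 195.6905, 'D': [0.0456, 0.0, 0.0, 0.0, 0.0], 'world_to_cam': [[0.7665, 0.6422, -0.0105, -363.6461], [0.5003, -0.6073, -0.6172, -179.0636], [-0.4027, 0.4678, -0.7868, 1799.8456], [0.0, 0.0, 0.0, 1.0]]}
top {'fx': 473.2997, 'fy': 473.2997, 'cx': 305.343, 'cy': 200.4436, 'D': [-0.1069, 0.0, 0.0, 0.0, 0.0], 'world_to_cam': [[-0.0015, -0.9999, -0.0147, 19.3827], [-0.9879, 0.0037, -0.1549, 518.1323], [0.1549, 0.0143, -0.9878, 1667.0044], [0.0, 0.0, 0.0, 1.0]]}
wrist {'fx': 345.7362, 'fy': 345.7362, 'cx': 319.9861, 'cy': 202.4747, 'D': [-0.04, 0.0, 0.0, 0.0, 0.0], 'hand_eye': [[-0.0001, -0.9599, -0.2802, 73.6983], [1.0, 0.0, -0.0003, -0.4055], [0.0003, -0.2802, 0.9599, -158.0932], [0.0, 0.0, 0.0, 1.0]]}
```

View pics/top0.png

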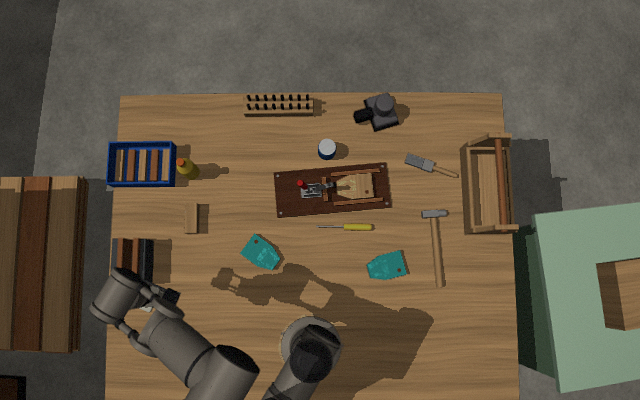

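View pics/scene0.png

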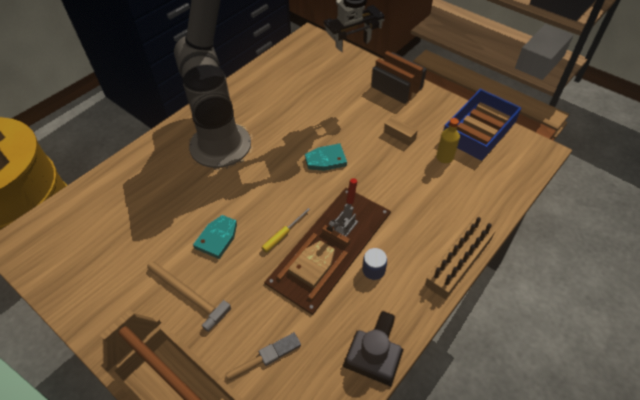

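The top view shows the jig at about (332,190), clamp and red handle at (303,187) and the board at (355,187). So jig +x points to image left, which is world +y. Next I'll get the jig pose from the dark base mask and view enlarged crops.

```bash
cat > h.py <<'E'
import numpy as np,cv2
from plant import sensors,imaging
from scipy.spatial.transform import Rotation as Ro
def cam(n,o=None):
    c=imaging.calibration(n);K=np.array([[c['fx'],0,c['cx']],[0,c['fy'],c['cy']],[0,0,1]])
    if n=='wrist':
        T=np.eye(4);T[:3,:3]=Ro.from_euler('xyz',o['tcp_rot']).as_matrix();T[:3,3]=o['tool_pos']
        W=np.linalg.inv(T@np.array(c['hand_eye']))
    else: W=np.array(c['world_to_cam'])
    return K,np.array(c['D']),W
def ray(cm,uv):
    K,D,W=cm;p=cv2.undistortPoints(np.array(uv,float).reshape(-1,1,2),K,D).reshape(-1,2)
    d=np.c_[p,np.ones(len(p))]@W[:3,:3];return -W[:3,:3].T@W[:3,3],d
def onz(cm,uv,z):
    c,d=ray(cm,uv);return c+d*((z-c[2])/d[:,2])[:,None]
def proj(cm,P):
    K,D,W=cm;return cv2.projectPoints(np.array(P,float).reshape(-1,3),cv2.Rodrigues(W[:3,:3])[0],W[:3,3],K,D)[0].reshape(-1,2)
def tri(c1,a,c2,b):
    o1,d1=ray(c1,a);o2,d2=ray(c2,b);out=[]
    for x,y in zip(d1,d2):
        s=np.linalg.lstsq(np.c_[x,-y],o2-o1,rcond=None)[0];p,q=o1+s[0]*x,o2+s[1]*y
        out.append([*((p+q)/2),np.linalg.norm(p-q)])
    return np.array(out)
E
python3 - <<'E'
from h import *
t=cv2.imread('pics/top0.png');s=cv2.imread('pics/scene0.png')
def base(im,roi):
    x0,y0,x1,y1=roi;m=np.zeros(im.shape[:2],np.uint8)
    h=cv2.cvtColor(im,cv2.COLOR_BGR2HSV);k=(h[...,2]<95)
    m[y0:y1,x0:x1]=k[y0:y1,x0:x1]*255
    m=cv2.morphologyEx(m,cv2.MORPH_CLOSE,np.ones((5,5)))
    c=max(cv2.findContours(m,0,2)[0],key=cv2.contourArea);return cv2.minAreaRect(c),cv2.boxPoints(cv2.minAreaRect(c)),cv2.approxPolyDP(cv2.convexHull(c),5,True).reshape(-1,2)
for n,im,roi in(('top',t,(265,155,400,222)),('scene',s,(255,180,400,315))):
    r,b,a=base(im,roi);print(n,r,a.tolist());P=onz(cam(n),a,12);print(P.round(1).tolist())
    h=cv2.cvtColor(im,cv2.COLOR_BGR2HSV);x0,y0,x1,y1=roi
    red=((h[...,0]<6)|(h[...,0]>174))&(h[...,1]>180)&(h[...,2]>110);ys,xs=np.where(red[y0-10:y1,x0:x1]);print('red',len(xs),xs.min()+x0,xs.max()+x0,ys.min()+y0-10,ys.max()+y0-10)
a=cv2.resize(t[155:225,265:400],(800,415),interpolation=2);cv2.imwrite('pics/tz.png',a)
cv2.imwrite('pics/sz.png',cv2.resize(s[170:315,255:400],(600,600),interpolation=2))
E
```

```text
top ((332.1563720703125, 189.5709228515625), (46.34268569946289, 115.52306365966797), 84.85723876953125) [[386, 163], [391, 207], [277, 217], [274, 172]]
[[662.5, -281.8, 12.0], [497.2, -295.4, 12.0], [461.8, 122.1, 12.0], [629.9, 134.6, 12.0]]
red 26 297 302 180 185
scene ((328.00592041015625, 249.22352600097656), (57.72347640991211, 136.54754638671875), 39.09385681152344) [[356, 184], [390, 212], [309, 314], [264, 283], [343, 190]]
[[483.0, 153.4, 12.0], [633.4, 131.4, 12.0], [663.1, -286.6, 12.0], [504.0, -296.7, 12.0], [466.1, 107.1, 12.0]]
red 24 350 356 179 182
```

View pics/tz.png

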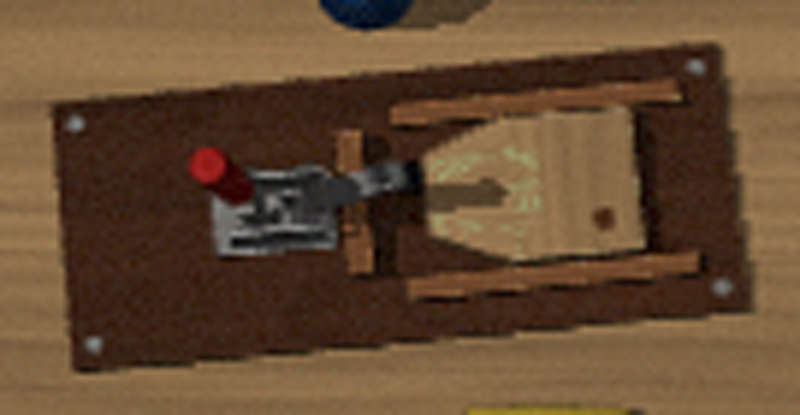

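View pics/sz.png

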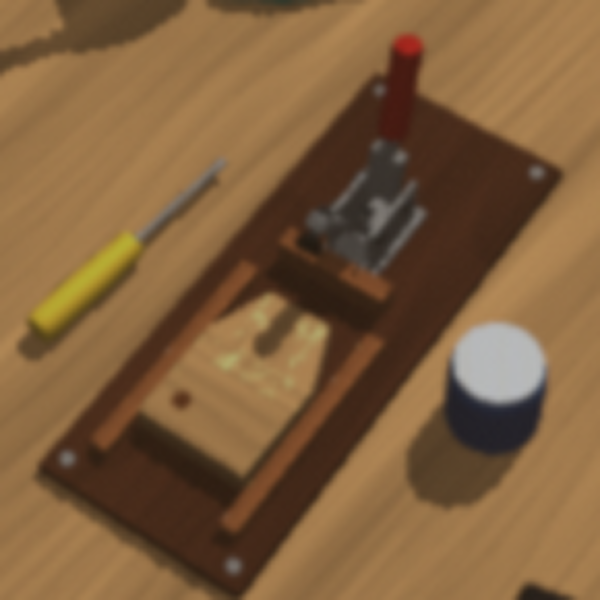

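The crops show the board's wide end at zoom-top x≈640, its narrow end at x≈426, the red tip at (208,165) in tz and (407,45) in sz, and four screws on the base. Triangulating these.

Run:
```python
from h import *
T=cam('top');S=cam('scene')
tz=lambda a:(np.array(a,float)+.5)/5.927-.5+[265,155]
sz=lambda a:(np.array(a,float)+.5)/4.138-.5+[255,170]
names='scr+y_near scr+y_far scr-y_far scr-y_near wideN wideF narN narF tip'.split()
t=tz([(93,345),(75,123),(696,67),(722,287),(646,250),(632,108),(428,235),(425,153),(208,165)])
s=sz([(379,90),(536,172),(233,566),(67,458),(140,408),(240,474),(268,293),(330,320),(407,45)])
for n,r in zip(names,tri(T,t,S,s)):print(n,r.round(1))
c=onz(T,tz([(718,45),(750,308),(75,370),(52,104)]),12)
cs=onz(S,sz([(243,598),(42,468),(375,75),(562,174)]),12)
for C in(c,cs,(c+cs)/2):
    o=C.mean(0);ax=(C[2]+C[3]-C[0]-C[1])/2;print('jig',o.round(1),np.hypot(*ax[:2]).round(1),np.linalg.norm(C[0]-C[1]).round(1),'yaw',np.arctan2(ax[1],ax[0]).round(4))
yaw=np.arctan2(ax[1],ax[0])
R=np.array([[np.cos(yaw),np.sin(yaw)],[-np.sin(yaw),np.cos(yaw)]])
for n,r in zip(names,tri(T,t,S,s)):print(n,(R@(r[:2]-o[:2])).round(1),r[2].round(1))
for n,P in(('top',onz(T,t[4:8],34)),('sc',onz(S,s[4:8],34))):print(n,((P-o)[:,:2]@R.T).round(1).tolist())
```

```text
scr+y_near [477.2 110.1  11.    0.5]
scr+y_far [6.174e+02 1.226e+02 1.160e+01 2.000e-01]
scr-y_far [ 652.  -266.4   11.     0.8]
scr-y_near [ 512.4 -278.5   11.6    1. ]
wideN [ 533.2 -227.8   33.8    4.3]
wideF [ 620.5 -222.2   36.1    1.2]
narN [541.3 -97.   31.1   2.4]
narF [592.1 -93.5  41.4   2.5]
tip [554.6  34.7 194.2   0.9]
jig [563.9 -79.6  12. ] 419.1 167.5 yaw 1.6583
jig [569.2 -80.5  12. ] 415.0 168.0 yaw 1.6647
jig [566.6 -80.   12. ] 417.1 167.8 yaw 1.6615
scr+y_near [197.5  71.8] 11.0
scr+y_far [197.2 -69. ] 11.6
scr-y_far [-193.4  -68.2] 11.0
scr-y_near [-192.8   72. ] 11.6
wideN [-144.1   46.6] 33.8
wideF [-146.4  -40.9] 36.1
narN [-14.6  26.8] 31.1
narF [-15.7 -24.2] 41.4
tip [115.4   1.5] 194.2
top [[-145.5, 48.2], [-147.2, -40.8], [-13.6, 26.3], [-17.0, -24.7]]
sc [[-142.7, 45.0], [-145.1, -40.6], [-17.0, 26.5], [-10.9, -22.5]]
```

The screws give a clean frame: jig origin ≈ (564.7, −78.1), yaw ≈ 1.660, screw heights 11–12 mm. The board's narrow end is at jig x ≈ −16, so it needs about 36 mm of push. Moving to hover behind the wide end at jig (−175, 0), with the tool x axis along the push.

Request:
arm_command:
  increments: [0.67,0,0,-40,0,0.67,-633,-539,-40,62.6,0.67,-633,-539,-40,62.6,0.67,-633,-539,-40,62.6,0.67,-633,-539,-40,62.6,0.67,-633,-539,-40,62.6,0.67,-633,-539,-40,62.6,0.67,-633,-539,-40,62.6,0.67,-633,-539,-40,62.6,0.67,-633,-539,-40,62.6,0.67,-633,-539,-40,62.6,0.67,-633,-539,-40,62.6,0.67,-633,-539,-40,62.6,0.67,-633,-539,-40,62.6,0.67,-633,-539,-40,62.6,0.67,-633,-539,-40,62.6,0.67,-633,-539,-40,62.6,0.67,-633,-539,70,62.6,0.67,-633,-539,110,62.6,0.67,-633,-539,110,62.6]

```text
time: 2.65
tool_pos: [578.3, -250.1, 113.4]
tcp_rot: [-3.137, -0.004, 1.662]
contact_force: [-1.1, 0.4, 0.2]
grip_width: 30.1
```

```bash
cat >> h.py <<'E'
O=np.array([564.7,-78.1]);YAW=1.6603
RJ=np.array([[np.cos(YAW),np.sin(YAW)],[-np.sin(YAW),np.cos(YAW)]])
def j(P):P=np.atleast_2d(P);return np.c_[(P[:,:2]-O)@RJ.T,P[:,2:3]].round(1)
def jw(p):p=np.array(p,float);return np.array([*(O+RJ.T@p[:2]),p[2]])
def st():
    o=sensors.get_obs();print('t',round(o['time'],2),'jig',j(o['tool_pos']),'yawerr',((o['tcp_rot'][2]-YAW+np.pi)%(2*np.pi)-np.pi).round(4),'rot',o['tcp_rot'].round(3),'F',o['contact_force'].round(1),'w',round(o['grip_width'],1));return o
E
python3 - <<'E'
from h import *
o=st();im=imaging.capture('wrist');C=cam('wrist',o)
for p in [(-180,47.5,24),(-180,-47.5,24),(-147,0,34),(0,47.5,24),(20,45,36),(20,-45,36)]:
    u=proj(C,jw(p))[0];cv2.circle(im,(int(u[0]),int(u[1])),3,(255,0,255),1)
cv2.imwrite('pics/w1.png',im)
E
```

```text
t 2.65 jig [[-172.5    1.8  113.4]] yawerr 0.0016 rot [-3.137 -0.004  1.662] F [-1.1  0.4  0.2] w 30.1
```

View pics/w1.png

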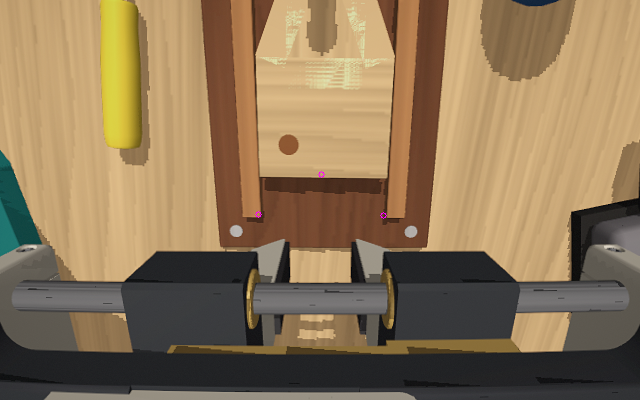

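The wrist view agrees with my frame: the rail ends are within 4 px of the predicted marks, and the board's wide edge is at row 178, columns 259–395. The board sits about 4 mm to tool +y. I'll shift over and lower to fingertip height 20 mm.

Request:
arm_command:
  increments: [0.67,-3,4,0,0,0.67,-3,4,40,0,0.67,-3,4,70,0,0.67,-3,4,90,0,0.67,-3,4,96,0,0.67,-3,4,96,0,0.67,-3,4,96,0]

```text
time: 3.58
tool_pos: [585.7, -255.9, 22.4]
tcp_rot: [3.139, 0.002, 1.66]
contact_force: [-0.2, -0.2, 0.1]
grip_width: 30.4
```

Run:
```python
from h import *
o=st();im=imaging.capture('wrist')
cv2.imwrite('pics/w2.png',im)
```

```text
t 3.58 jig [[-179.    -5.    22.4]] yawerr 0.0 rot [3.139e+00 2.000e-03 1.660e+00] F [-0.2 -0.2  0.1] w 30.4
```

View pics/w2.png

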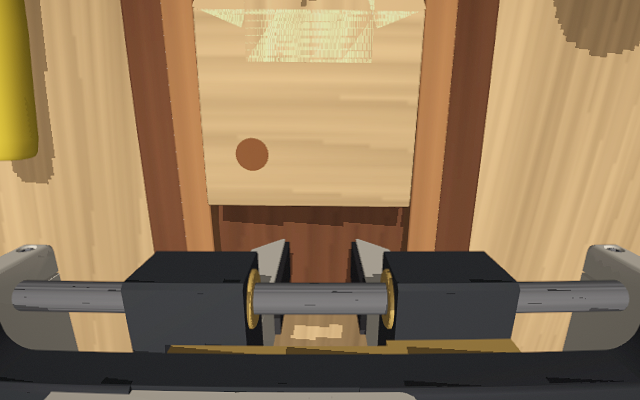

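The fingers are between the rails. The board's edge is at row 206, columns 209–410, so its centre is 10 px left and I'll correct dy by −4. Pushing slowly to just short of home.

Request:
arm_command:
  increments: [0.67,0,-4,1,0,0.67,6,-4,1,0,0.67,12,-4,1,0,0.67,17,-4,1,0,0.67,22,-4,1,0,0.67,26,-4,1,0,0.67,30,-4,1,0,0.67,34,-4,1,0,0.67,38,-4,1,0,0.67,42,-4,1,0,0.67,46,-4,1,0,0.67,49,-4,1,0,0.67,51,-4,1,0,0.67,51,-4,1,0]

```text
time: 5.38
tool_pos: [576.1, -204.8, 19.7]
tcp_rot: [-3.142, -0.0, 1.66]
contact_force: [-0.7, -1.0, 0.2]
grip_width: 30.2
```

Run:
```python
from h import *
o=st();im=imaging.capture('wrist')
cv2.imwrite('pics/w3.png',im);t=imaging.capture('top');cv2.imwrite('pics/top3.png',t)
```

```text
t 5.38 jig [[-127.2   -0.    19.7]] yawerr 0.0001 rot [-3.142 -0.     1.66 ] F [-0.7 -1.   0.2] w 30.2
```

View pics/w3.png

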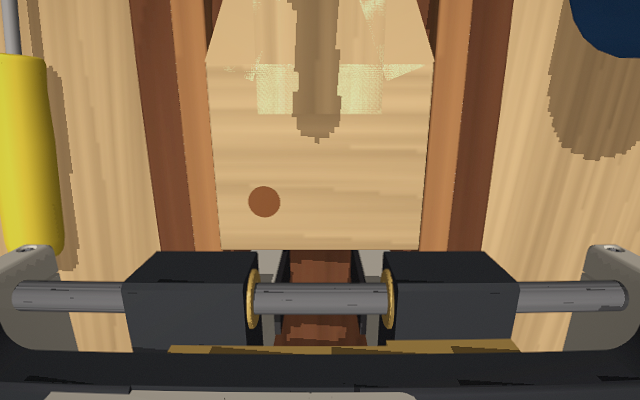

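The board's edge is now against the fingers (row 250) and straight. About 8 mm to go, in small steps until the force rises.

Request:
arm_command:
  increments: [0.67,3,0,0,0,0.67,5,0,0,0,0.67,6,0,0,0,0.67,6,0,0,0]

```text
time: 5.98
tool_pos: [575.7, -199.4, 19.8]
tcp_rot: [3.141, 0.0, 1.66]
contact_force: [-0.1, -2.5, -0.9]
grip_width: 30.2
```

Request:
arm_command:
  increments: [0.67,1,0,0,0,0.67,2,0,0,0,0.67,2,0,0,0]

```text
time: 6.35
tool_pos: [575.8, -199.4, 20.1]
tcp_rot: [3.141, 0.003, 1.66]
contact_force: [-1.4, -9.1, -0.8]
grip_width: 30.3
```

Request:
arm_command:
  increments: [0.67,1,0,0,0,0.67,1.5,0,0,0,0.67,1.5,0,0,0]

```text
time: 6.72
tool_pos: [575.9, -199.3, 20.4]
tcp_rot: [3.14, 0.006, 1.66]
contact_force: [-1.3, -15.3, -0.6]
grip_width: 30.1
```

It blocked at y −199.4 with the force rising to 15 N, which suggests it's on the stop. Backing off, rising and checking.

Request:
arm_command:
  increments: [0.67,-8,0,0,0,0.67,-20,0,0,0,1,-25,0,-40,0,1,-25,0,-90,0,1,-25,0,-145,0,1,-25,0,-145,0,1,-25,0,-145,0]

```text
time: 7.6
tool_pos: [577.1, -220.3, 164.1]
tcp_rot: [-3.141, -0.001, 1.66]
contact_force: [0.2, -0.2, -0.3]
grip_width: 0.3
```

Run:
```python
from h import *
o=st();w=imaging.capture('wrist');t=imaging.capture('top');s=imaging.capture('scene')
C=cam('wrist',o)
for p in [(-110,45,34),(-110,-45,34),(20,25,34),(20,-25,34),(20,45,36),(20,-45,36)]:
    u=proj(C,jw(p))[0];print(p,u.round(1));cv2.circle(w,(int(u[0]),int(u[1])),3,(255,0,255),1)
a=np.vstack([cv2.resize(t[155:225,265:400],(400,207),interpolation=2),np.zeros((193,400,3),np.uint8)])
a=np.hstack([a,cv2.resize(s[170:315,255:400],(400,400),interpolation=2)])
cv2.imwrite('pics/c4.png',np.vstack([a,w[:200,:][:, :].copy() if 0 else cv2.copyMakeBorder(w[:200],0,0,80,80,0)]))
```

```text
t 7.6 jig [[-142.7    0.3  164.1]] yawerr -0.0001 rot [-3.141e+00 -1.000e-03  1.660e+00] F [ 0.2 -0.2 -0.3] w 0.3
(-110, 45, 34) [264.8 153.7]
(-110, -45, 34) [372.6 153.7]
(20, 25, 34) [284.8 -20.6]
(20, -25, 34) [352.2 -20.7]
(20, 45, 36) [257.4 -21.3]
(20, -45, 36) [379.5 -21.4]
```

View pics/c4.png

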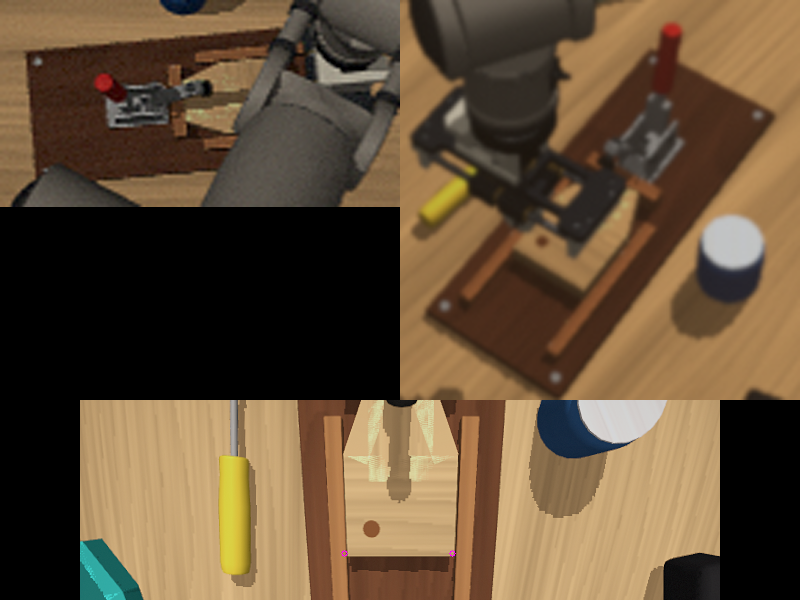

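In the top-left crop the narrow end meets the stop. The wrist view has the wide edge about 2 px (2 mm) off nominal, which is within calibration. I'll look from closer on the way to the handle.

Request:
arm_command:
  increments: [1,30,0,-10,0,1,70,0,-16,0,1,85,0,-16,0,1,85,0,-16,0,1,85,0,-16,0]

```text
time: 8.38
tool_pos: [569.9, -136.8, 180.1]
tcp_rot: [-3.141, 0.0, 1.66]
contact_force: [0.3, 1.2, -1.3]
grip_width: 0.4
```

Run:
```python
from h import *
o=st();w=imaging.capture('wrist')
C=cam('wrist',o)
for p in [(20,25,34),(20,-25,34),(20,45,36),(20,-45,36)]:
    u=proj(C,jw(p))[0];print(p,u.round(1))
cv2.imwrite('pics/w5.png',w)
```

```text
t 8.38 jig [[-59.    0.  180.1]] yawerr -0.0006 rot [-3.141  0.     1.66 ] F [ 0.3  1.2 -1.3] w 0.4
(20, 25, 34) [288.7  96.2]
(20, -25, 34) [347.9  96.2]
(20, 45, 36) [264.7  96.3]
(20, -45, 36) [371.9  96.2]
```

View pics/w5.png

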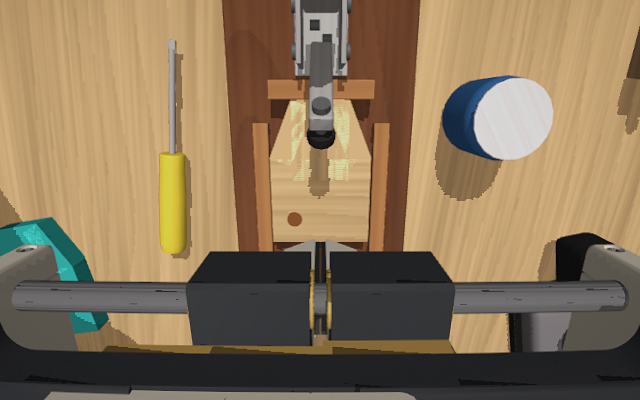

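The close view shows the narrow end flush with the stop (row 99; predicted 96, so my jig x reads about 2 mm high). The handle is centred on column ~320. Approaching the grip and starting the push.

Request:
arm_command:
  increments: [1,50,0,6,0,1,100,0,12,0,1,128,0,12,0,1,140,0,12,0,1,148,0,12,0,1,157,0,13,0,1,165,0,15,0,1,172,0,18,0,1,179,0,20,0,1,179,0,20,0]

```text
time: 9.68
tool_pos: [554.0, 43.0, 160.6]
tcp_rot: [3.141, -0.0, 1.661]
contact_force: [0.7, -1.7, -0.7]
grip_width: 0.4
```

Run:
```python
from h import *
o=st();t=imaging.capture('top');s=imaging.capture('scene')
cv2.imwrite('pics/c6.png',np.hstack([cv2.resize(t[130:230,255:375],(480,400),interpolation=2),cv2.resize(s[150:270,300:396],(320,400),interpolation=2)]))
```

```text
t 9.68 jig [[121.5  -0.2 160.6]] yawerr 0.0004 rot [ 3.141 -0.     1.661] F [ 0.7 -1.7 -0.7] w 0.4
```

View pics/c6.png

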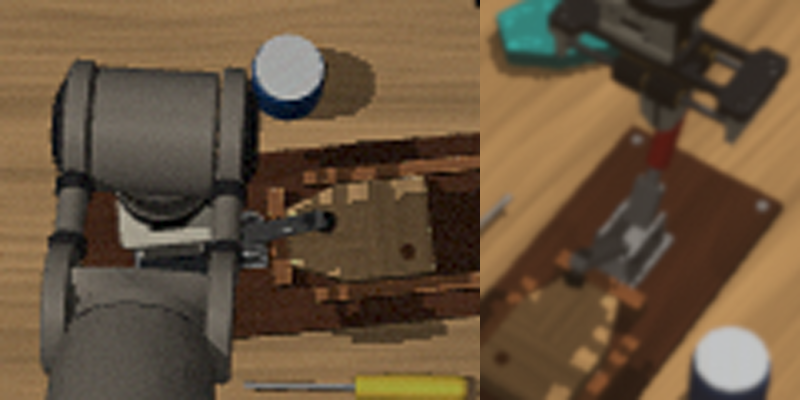

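The fingertips are on the red grip, the handle is turning and the hold arm is coming down. Continuing along the arc past the dead point.

Request:
arm_command:
  increments: [1,6,0,3,0,1,12,0,6,0,1,18,0,9,0,1,23,0,12,0,1,28,0,17,0,1,34,0,22,0,1,38,0,26,0,1,42,0,30,0,1,46,0,34,0,1,49,0,39,0,1,53,0,44,0,1,56,0,49,0,1,58,0,54,0,1,60,0,58,0,1,60,0,58,0]

```text
time: 11.65
tool_pos: [548.3, 102.3, 102.3]
tcp_rot: [-3.141, -0.0, 1.66]
contact_force: [-0.2, -0.1, -0.1]
grip_width: 0.5
```

Run:
```python
from h import *
o=st();s=imaging.capture('scene')
cv2.imwrite('pics/c7.png',cv2.resize(s[140:290,280:430],(600,600),interpolation=2))
```

```text
t 11.65 jig [[181.2   0.2 102.3]] yawerr 0.0001 rot [-3.141 -0.     1.66 ] F [-0.2 -0.1 -0.1] w 0.5
```

View pics/c7.png

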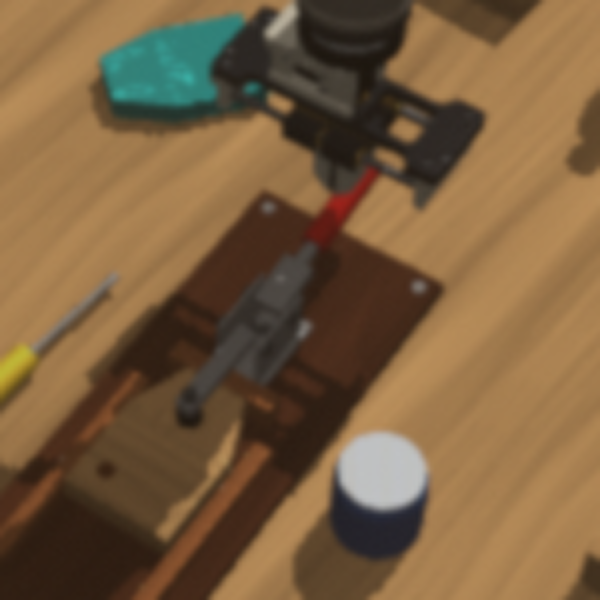

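The handle is down with its pad on the board, and the tool force is about 0, so it has been thrown over. Retracting straight up and back, then verifying.

Request:
arm_command:
  increments: [1,0,0,-30,0,1,0,0,-80,0,1,-30,0,-130,0,1,-60,0,-150,0,1,-110,0,-160,0,1,-150,0,-160,0,1,-150,0,-160,0,1,-150,0,-160,0]

```text
time: 12.7
tool_pos: [561.9, -46.9, 262.7]
tcp_rot: [-3.142, -0.001, 1.66]
contact_force: [-0.3, -0.1, -0.2]
grip_width: 0.6
```

Run:
```python
from h import *
o=st();w=imaging.capture('wrist');s=imaging.capture('scene')
C=cam('wrist',o);S=cam('scene')
for im,c in((w,C),(s,S)):
  for th in(1.2,1.4):
    u=proj(c,jw((85.5+145*np.sin(th),0,54+145*np.cos(th))))[0];print(th,u.round(1))
  h=cv2.cvtColor(im,cv2.COLOR_BGR2HSV);m=(((h[...,0]<6)|(h[...,0]>174))&(h[...,1]>170)&(h[...,2]>70)).astype(np.uint8)
  for k in cv2.findContours(m,0,2)[0]:
    if cv2.contourArea(k)>25:print('red',cv2.boundingRect(k),cv2.boxPoints(cv2.minAreaRect(k)).round(0).tolist())
cv2.imwrite('pics/c8.png',np.vstack([w[:330],cv2.resize(s[170:270,300:540],(640,267))]))
```

```text
t 12.7 jig [[ 31.3   0.  262.7]] yawerr -0.0006 rot [-3.142e+00 -1.000e-03  1.660e+00] F [-0.3 -0.1 -0.2] w 0.6
1.2 [318.  -46.5]
1.4 [318.2 -43.3]
red (309, 0, 24, 61) [[309.0, 0.0], [332.0, 0.0], [332.0, 60.0], [309.0, 60.0]]
1.2 [371.  176.6]
1.4 [371.7 180.8]
red (356, 180, 18, 22) [[355.0, 198.0], [370.0, 178.0], [375.0, 183.0], [361.0, 202.0]]
```

View pics/c8.png

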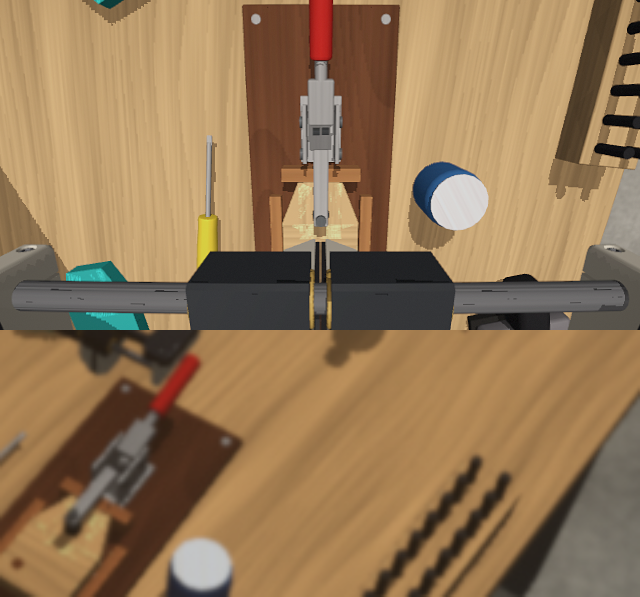

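The grip's end is at scene pixel (372.5, 180.5), against (371.7, 180.8) predicted for 1.4 rad. So the handle is in lock, the pad is on the board, the board is flush with the stop and the arm is clear. Handing in.

```bash
python3 -c "
from plant import ticket;print(ticket.close_job())"
```

```text
the job is handed in; nothing more can be done
None
```

I pushed the board home against the end stop, pushed the red handle over until it snapped into lock, and handed the job in at about 12.8 s of the 43 s. Handing in reports no verdict, so the result rests on my own checks:

- **Board home:** It blocked against the stop, with the push force rising to about 15 N with no further movement. A close wrist view then showed the narrow end flush with the stop and the board straight in the channel.
- **Handle in lock:** The tool force dropped to about 0 after the dead point. In the last picture the grip's end was within 1 px of where 1.4 rad would put it (1.2 rad would be about 4 px away).
- **Clamp pad:** It rests on the board in the pictures, but I could not measure its pressing force.
- **Clear of everything:** The gripper ended at 263 mm height with no contact force. The tin and screwdriver looked undisturbed; I did not check the other bystanders in the last pictures, but the arm's path stayed clear of them.

One disagreement: my jig x estimate differed from the close wrist views by about 2 mm, which is within the stated calibration. I allowed for it in the handle push.

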